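# Tag the rack and take off a jug cap of unknown thread

## Robot

A 7-joint arm with a two-finger parallel gripper is mounted at the origin on the work surface. World frame = base frame: x ahead of the robot, y to its left, z up, the work surface at z = 0. Lengths are in mm, angles in rad, forces in N, time in s.
With the tool pointing down it reaches from about 400 to 850 mm from the base axis. Payload 4.5 kg.
Tool frame: the origin (TCP) lies midway between the tips of the shut fingers; the grasp point (between the pads) lies 19 mm behind it (r.grip_point_offset is the z of the grasp point in the tool frame, in mm); z points along the fingers, y is the direction in which the jaws open and shut (so a half turn about z gives the same grasp; the last joint's range is limited). The gripper opens to 85 mm and grips with 20 to 120 N. Pads are 22 mm wide; open, the fingers measure 114 mm over their backs; the gripper's body (76 mm by 85 mm) begins 54 mm behind the grasp point. The pads swing forward as they close: fully open they stand 13 mm farther back than shut.
Start: joints at [-1.193, 0.689, -0.195, 1.565, 0.157, 0.902, -0.215], TCP at [210.649, 588.457, 231.317] pointing down, gripper open.
Joint ranges: [-3.01, 3.01], [-0.46, 2.08], [-1.47, 1.51], [0.13, 2.56], [-1, 4.14], [0.04, 2.09], [-2.66, 2.66]. Speed limits (rad/s): [2.57, 2.57, 3.14, 3.14, 3.14, 3.14, 3.14].

## Interface

Orientations are given as a rotation vector (axis times angle).
In Python, from plant import r gives the robot as it stands.
- The arm moves only by the tool arm_command, never from a script. Its arguments are lists of equal length, an entry for each row: "delta_rot": the turn, a rotation vector about the tool's x, y, z in rad, a list of three; "travel": the shift along the tool's x, y, z in m, a list of three; "grip": the opening, from 0 (shut) to 1 (fully open). In form: {"delta_rot": [[wx, wy, wz], ...], "travel": [[tx, ty, tz], ...], "grip": [grip, ...]}. A call has 1 to 12 rows; each row is the pose to reach, as a shift and turn from the pose commanded when the call began, along the tool's axes at that moment; what a row does not reach only later rows make up. A row lasts 1/8 s, in which the tool goes at most 62.5 mm and 10.7 degrees, less where a joint would pass 70% of its speed; a pose out of reach is approached as far as the arm can. A call with a gripper value outside its range is refused whole. The fingers move at their own pace and stop on an object; "squeeze" is the grip in N (left out, the last holds). Time passes only in rows, so rows that repeat a pose let the fingers close. It gives the time, the measured TCP pose, the force and the opening at its end, in the units of the state.
- r.get_state(): the state, without advancing time (a new reading comes with each control period).
- r.read_camera(name): name is "scene" or "top" or "wrist"; returns the picture (480x640x3 uint8, red, green, blue); there is no depth.
- r.calibration(name): a dict with "fx", "fy", "cx", "cy" (pixels), "R" (3x3) and "t" (3): a world point X has camera coordinates R X + t. Camera axes: x right, y down, z forward; pixel columns grow to the right and rows downward; lengths in mm; the calibration is good to about 2 mm. A picture is of the moment at which its call begins: read the wrist's pose just before it. calibration takes no time and is no camera call; for the wrist camera it gives the pose at the moment of the call.
- r.job_done(): hands the job in, once; it reports no verdict.
The state is a dict: "time_s": time; "joint_pos": joint angles; "dq": joint speeds; "joint_efforts": joint torques, N m; "position": TCP position; "tool_rot": TCP orientation; "wrist_force": force on the tool from outside, world axes, zero at the start; "torque": the same for the moment, N m; "width": finger opening in mm.
Only numpy, scipy, OpenCV 4.12 (cv2) and the standard library are available. Lean on these libraries where they do the work, as an engineer would, in place of code of your own. Each camera call takes 0.05 s, during which the arm holds its last target.

## Task

Bring this cleaner rack into service: first hang the orange tag by its square hole on the rack's peg, and let go of it. Then unscrew the red jug cap - nobody knows whether its thread is left- or right-handed, so try it one way and, if it stops, turn it the other way until it is loose, rather than forcing it off. Lift it clear of its jug and finish holding it still in the gripper, about a hand's width above the jug; leave the white cap and all other things where they are.

Things in the scene. Friction and masses are not known exactly. Their poses are not given: they have to be found in the camera images.
- rack: Fixed steel rack, base plate 160 mm (x) by 400 mm (y), with two identical dark blue jugs and the tag peg. Origin on the table surface, z up. In its frame the jug axes stand at (0, -75) and (0, +75) mm; the jugs are 104 mm square, shoulder 150 mm above the table, and cannot turn. The peg is at its +y end and points along its -x.
- peg (a point): On the axis of the rack's horizontal peg, 130 mm above the table; axes parallel to the rack's. The peg is a steel rod 8 mm thick along x: from here it runs 38 mm to a 12 mm square upright post (+x side, no higher than the peg's top) and 32 mm to its free end (-x side), a yellow ball 14 mm in diameter.
- tag: The orange tag; origin at the middle of its lower edge, z up.
- tag_center (a point): Centre of the orange tag, a stiff loose plate 5 mm thick (its x), 50 mm wide (its y), 115 mm tall (its z, up), 60 g. Same on both sides. It starts upright in a slot.
- tag_hole (a point): Centre of the tag's 22 x 22 mm square through-hole (through its x), 70 mm above its lower edge and 45 mm below its top edge. The plate is solid for 34 mm above the hole: room to pinch the upper edge by its faces. Hung, the hole's upper edge rests on the peg, so this point lies 7 mm below the peg axis.
- stand: Fixed black block 70 x 80 x 32 mm, origin under its centre, with an 8 mm wide slot along its y in which the tag stands upright, its lower edge 10 mm above the table.
- red_cap_center (a point): Centre (half-way up) of the red screw cap: 48 mm wide over twelve flats, 34 mm tall, loose, about 50 g, z up. Flats are centred every 30 degrees from its x axis. It sits upright on one of the rack's two jug necks, at either place, its x axis nearly along the rack's x; seated, this point is 177 mm above the table, with 10 mm of air between cap and jug shoulder.
- red_cap: The same cap; origin at the centre of its underside. Quarter-turn thread of unknown hand: turned the wrong way it meets a hard stop within about 15 degrees; the right way it turns easily and is free to lift when turned between 60 and 110 degrees. It does not rise while turning. While screwed on it has 1 to 2 mm of lift play.
- white_cap_center (a point): Centre of the white screw cap, same shape and size, on the rack's other jug; its own hand is not known either. To be left alone.
- white_cap: The white cap; origin at the centre of its underside.
- big_can: Bystander: red-labelled can, 100 mm across, 115 mm tall; origin under its centre.
- small_can: Bystander: green-labelled can, 74 mm across, 100 mm tall; origin under its centre.
- tape_roll: Bystander: brown ring lying flat, 96 mm across, 48 mm tall; origin under its centre.
- carton: Bystander: small cardboard box 60 x 90 x 50 mm; origin under its centre.
- spice_jar: Bystander: jar with yellow label, 50 mm across, 100 mm tall; origin under its centre.
- brush: Bystander: brush lying along its x axis.
Not all that is in view belongs to the job. What is shaped like the tag but black or yellow is not meant.

How it is judged (in metres and radians):
On the way, in this order (a step that is already met when the one before it is completed fails the run):
1. the tag hangs on the peg by its hole, let go (x of tag_hole in the frame of peg between -0.028 and 0.034 m and y of tag_hole in the frame of peg between -0.012 and 0.012 m and z of tag_hole in the frame of peg between -0.014 and 0 m and angle between tag_hole's own z axis and vertical below 0.35 rad and contact force between tag and the fingers below 0.05 N), for 0.3 s.
2. the red cap, still on its neck, has been turned loose by at least 32 degrees (angle between the x axis of red_cap_center and the x axis of rack, either way round above 0.56 rad and height (world z) of red_cap_center below 0.189 m).
3. the red cap is lifted off its neck in the gripper (height (world z) of red_cap_center above 0.207 m and contact force between red_cap and the fingers above 1 N), for 0.2 s.
At the end, for the whole second after the job is handed in: The gripper holds the red cap still (grip over 1 N, under 0.03 m/s) at least 50 mm above its seated height, touching neither rack nor white cap; the tag hangs at rest and released on the peg, hole on the peg (within 12 mm sideways, 0 to 14 mm below the peg axis, upright within 0.35 rad) (all of step 1 and height (world z) of red_cap_center above 0.227 m and linear speed of red_cap below 0.03 m/s and contact force between red_cap and rack below 0.05 N and contact force between red_cap and white_cap below 0.05 N and contact force between red_cap and the fingers above 1 N and linear speed of tag below 0.05 m/s); the arm keeps its last pose, push and grip.
It fails at once if the white cap is shifted or turned (distance of white_cap_center from where it was at the start of the episode above 0.008 m or angle between the x axis of white_cap_center and the x axis of rack, either way round above 0.4 rad).
It fails at once if a bystander is moved by more than 30 mm (distance of any of big_can, small_can, tape_roll, carton, spice_jar, brush from where it was at the start of the episode above 0.03 m).
It also fails if it takes over 72 s, if anything falls off the work surface, if the arm or the gripper's body presses on something with over 40 N, if the wrist force passes 120 N, or if a joint passes its speed limit or range.

## Working session

There is one attempt and no reset: what is moved stays moved. The work goes in short steps, Python scripts to look and compute and a tool call to move; the robot and the scene stay as the last step left them, time stands still between calls to the robot, and variables do not carry over. Pictures are saved under pics/ and viewed, and the job is handed in when it is done.

Besides the shell and the picture viewer there is one more tool, called by a JSON object that holds its "name" and its "arguments", one argument or row to a line. arm_command: Moves the arm, as the interface text tells. Its arguments: {"type":"object","properties":{"delta_rot":{"type":"array"},"travel":{"type":"array"},"grip":{"type":"array"},"squeeze":{"type":"number"}},"required":["delta_rot","travel","grip"]}

```bash
ls; mkdir -p pics; python3 - <<'E'
from plant import r
import cv2
print(r.get_state()); print(r.grip_point_offset)
for n in ["scene","top","wrist"]:
    c=r.calibration(n); print(n,c)
    cv2.imwrite(f"pics/{n}0.png",r.read_camera(n)[:,:,::-1])
E
```

```text
pics
{'time_s': 0.0, 'joint_pos': array([-1.19319215,  0.68996502, -0.19449597,  1.56636113,  0.15728067,
        0.90253783, -0.21513241]), 'dq': array([ 1.16997765e-04, -6.75038545e-04, -2.94213892e-04,  1.47718350e-04,
       -6.25671365e-05,  7.07059030e-04, -1.06480127e-03]), 'joint_efforts': array([ 6.61312570e-04, -5.39613640e+01, -1.26677658e+00, -1.58548522e+01,
        8.96528800e-03,  9.39783698e-03, -6.29025962e-06]), 'position': array([210.49989018, 587.77454108, 230.49089067]), 'tool_rot': array([-5.37315550e-01, -3.09511659e+00,  2.94308889e-03]), 'wrist_force': array([ 0.3381281 , -0.2978111 , -0.56766917]), 'torque': array([-0.00792134, -0.03786933,  0.01819586]), 'width': 85.18000156145872}
-18.700000000000003
scene {'fx': 451.186029652072, 'fy': 451.186029652072, 'cx': 322.23246428633473, 'cy': 238.19817891058884, 'R': array([[-0.17457181,  0.98463299,  0.00475051],
       [ 0.77757071,  0.14081709, -0.61282488],
       [-0.60407655, -0.10328809, -0.79020446]]), 't': array([  82.3754465 , -356.47058642, 1501.05680392])}
top {'fx': 506.0907493864615, 'fy': 506.0907493864615, 'cx': 322.6945295611256, 'cy': 240.3795720370771, 'R': array([[-0.02411077, -0.99947969,  0.02142478],
       [-0.98761021,  0.02048936, -0.15558364],
       [ 0.1550637 , -0.02491058, -0.98759036]]), 't': array([ -10.21173221,  584.08234521, 1208.78924168])}
wrist {'fx': 333.0629754233192, 'fy': 333.0629754233192, 'cx': 319.74451458765145, 'cy': 238.2568336743495, 'R': array([[ 0.33602105,  0.94185032, -0.00279687],
       [ 0.9007695 , -0.32049444,  0.29308297],
       [ 0.27514391, -0.10100138, -0.95608292]]), 't': array([-624.68953141,  -37.60555696,  379.18837101])}
```

View pics/scene0.png

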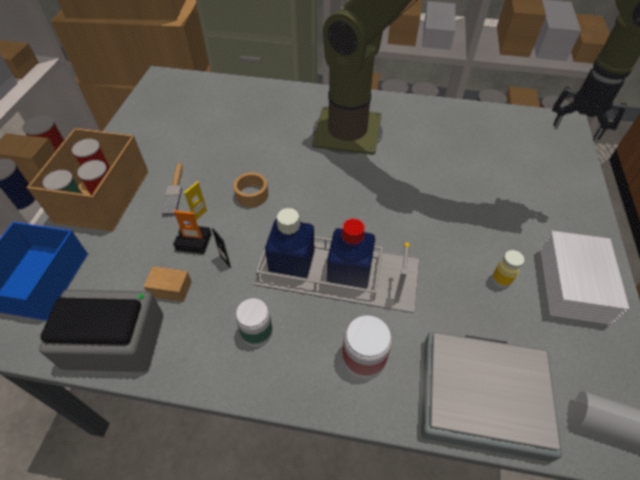

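View pics/top0.png

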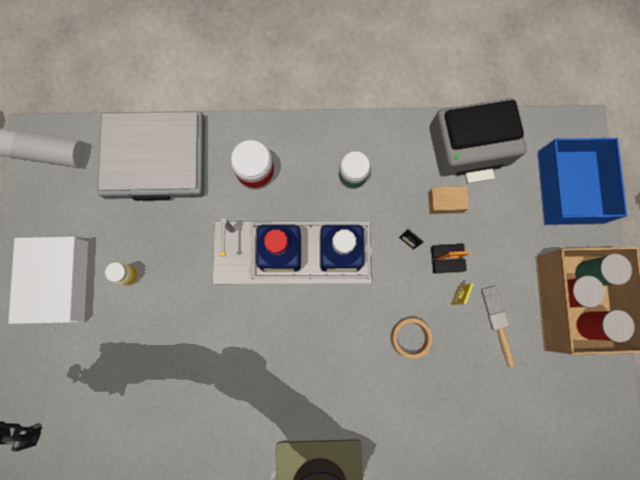

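View pics/wrist0.png

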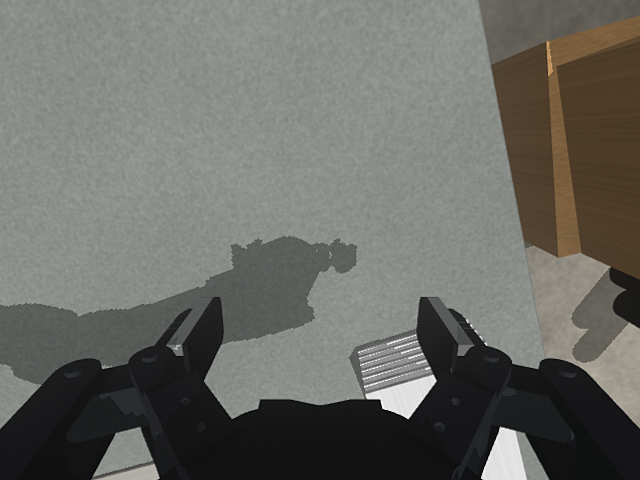

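```bash
cat > h.py <<'E'
import numpy as np, cv2
from plant import r
def ray(c,u,v):
    d=np.array([(u-c['cx'])/c['fx'],(v-c['cy'])/c['fy'],1.0]); R=np.array(c['R']); 
    return -R.T@np.array(c['t']), R.T@d
def plane(c,u,v,z):
    o,d=ray(c,u,v); return o+d*(z-o[2])/d[2]
def tri(c1,p1,c2,p2):
    A=[];b=[]
    for c,p in((c1,p1),(c2,p2)):
        o,d=ray(c,*p); d/=np.linalg.norm(d); P=np.eye(3)-d[:,None]*d; A.append(P); b.append(P@o)
    A=np.vstack(A);b=np.hstack(b); x,*_=np.linalg.lstsq(A,b,rcond=None); return x,np.linalg.norm(A@x-b)
def proj(c,X):
    q=np.array(c['R'])@np.asarray(X,float)+c['t']; return np.array([c['fx']*q[0]/q[2]+c['cx'],c['fy']*q[1]/q[2]+c['cy']])
def shot(n,name):
    c=r.calibration(n); im=r.read_camera(n)[:,:,::-1].copy(); cv2.imwrite(f'pics/{name}.png',im); return c,im
def blobs(im,lo,hi,mn=15):
    h=cv2.cvtColor(im,cv2.COLOR_BGR2HSV); m=cv2.inRange(h,np.array(lo),np.array(hi))
    n,l,s,ce=cv2.connectedComponentsWithStats(m)
    return [(s[i],ce[i],l==i) for i in range(1,n) if s[i][4]>=mn]
E
python3 - <<'E'
import cv2
a=cv2.imread('pics/top0.png')[215:320,205:380]; b=cv2.imread('pics/top0.png')[215:320,390:520]
s=cv2.imread('pics/scene0.png')[170:280,150:240]; s2=cv2.imread('pics/scene0.png')[200:315,250:430]
cv2.imwrite('pics/c1.png',cv2.resize(a,None,fx=4.5,fy=4.5,interpolation=2))
cv2.imwrite('pics/c2.png',cv2.resize(b,None,fx=5,fy=5,interpolation=2))
cv2.imwrite('pics/c3.png',cv2.resize(s,None,fx=5,fy=5,interpolation=2))
cv2.imwrite('pics/c4.png',cv2.resize(s2,None,fx=4.4,fy=4.4,interpolation=2))
E
```

```text
(no output)
```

View pics/c1.png

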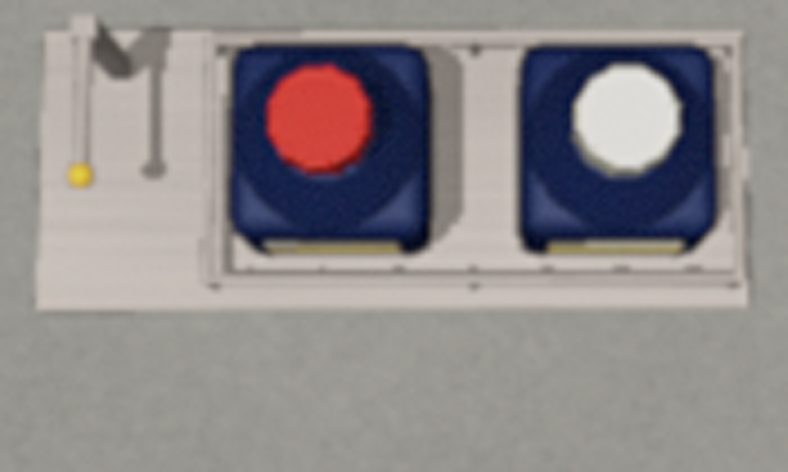

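View pics/c2.png

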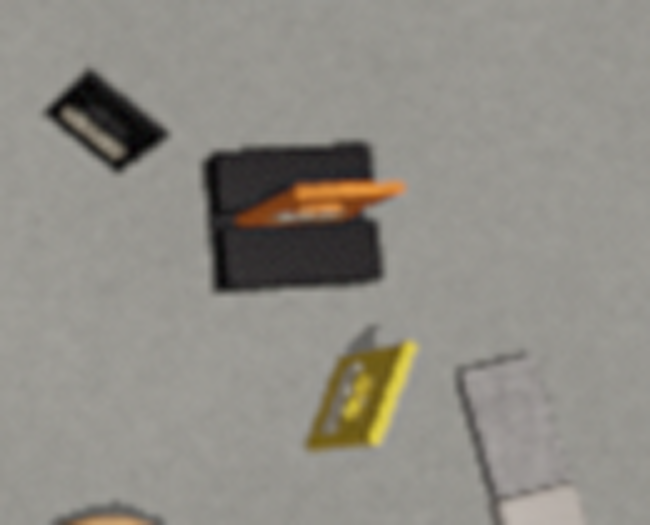

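View pics/c3.png

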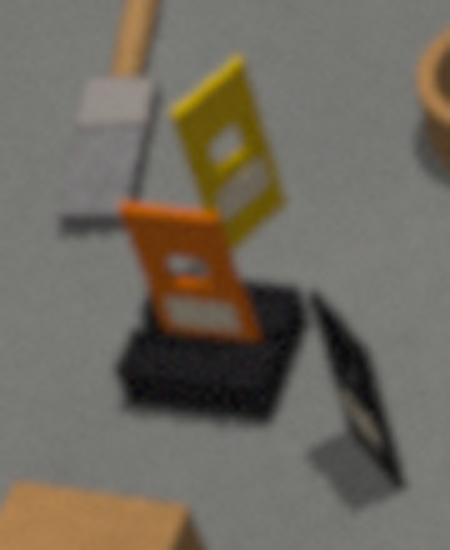

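View pics/c4.png

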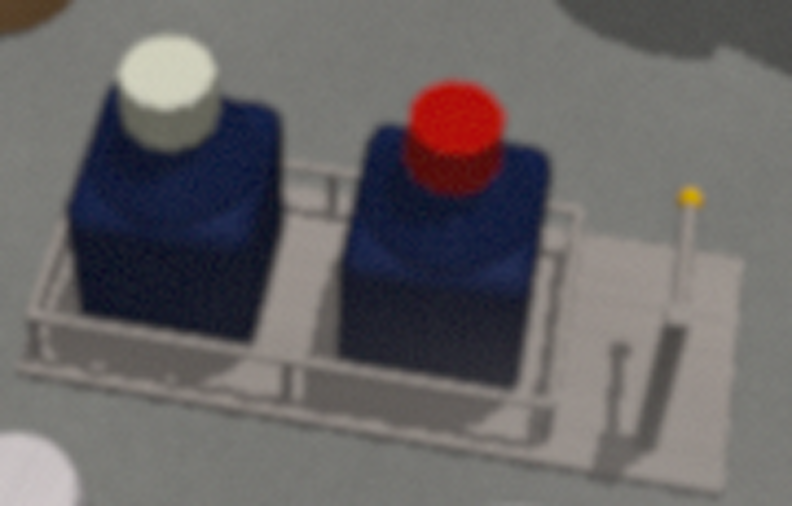

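```bash
python3 - <<'E'
from h import *
ct,cs=r.calibration('top'),r.calibration('scene')
t=cv2.imread('pics/top0.png'); s=cv2.imread('pics/scene0.png')
for n,im in(('top',t),('scene',s)):
    for b,ce,m in blobs(im,(5,150,90),(15,255,255),60): 
        if 150<ce[1]<300: print(n,'orange',b,ce)
    for b,ce,m in blobs(im,(20,120,90),(34,255,255),3): print(n,'yel',b,ce)
    for lo,hi in(((0,150,60),(4,255,255)),): 
        for b,ce,m in blobs(im,lo,hi,60): print(n,'red',b,ce)
# tag corners
print(tri(ct,(449.4,252.6),cs,(194,212.8)),tri(ct,(471,252),cs,(174.4,210.8)))
for p in((449.4,252.6),(471,252)): print('top z125',plane(ct,*p,125))
for p in((194,212.8),(174.4,210.8)): print('scene z125',plane(cs,*p,125))
# stand top corners top image, scaled crop
f=lambda u,v:(u/5+390,v/5+215)
for p in((212,155),(370,147),(380,280),(222,290)): print('stand',plane(ct,*f(*p),32)[:2])
# rack plate corners
g=lambda u,v:(u/4.5+205,v/4.5+215)
for p in((45,30),(738,30),(748,305),(37,310)): print('rack',plane(ct,*g(*p),5)[:2])
for n,p in(('red',(320,118)),('white',(627,117))): print(n,plane(ct,*g(*p),194)[:2])
k=lambda u,v:(u/4.4+250,v/4.4+200)
for n,p in(('red',(457,119)),('white',(168,72))): print(n,plane(cs,*k(*p),194)[:2])
for p,n in(((80,175),'ball'),): print(n,plane(ct,*g(*p),130)[:2], plane(cs,*k(690,197),130)[:2],tri(ct,g(*p),cs,k(690,197)))
E
```

```text
top orange [437 251  33   9 141] [453.29787234 254.5106383 ]
top yel [220 251   5   5  18] [222.38888889 253.33333333]
top yel [123 265  15  20 120] [131.95833333 275.6       ]
top yel [452 284  21  21 222] [462.80630631 294.15315315]
top red [239 167  34  21 152] [259.00657895 180.96052632]
top red [265 230  22  23 398] [275.56532663 241.05527638]
top red [568 279  13  28 127] [572.09448819 293.48818898]
top red [577 312  33  28 606] [591.76072607 325.33333333]
scene orange [174 210  27  28 317] [186.75078864 220.97160883]
scene yel [184 181  22  38 357] [194.84313725 198.33333333]
scene yel [404 243   6   4  21] [406.61904762 244.57142857]
scene yel [493 265  23  20 241] [502.47717842 276.65560166]
scene red [ 37 127  24  22 154] [ 52.40909091 136.83766234]
scene red [ 78 150  28  14 109] [ 92.26605505 157.28440367]
scene red [ 83 176  20  16 102] [ 91.81372549 183.88235294]
scene red [343 219  21  24 400] [352.84   229.8725]
(array([ 535.34160852, -311.83555046,  128.27256809]), np.float64(3.371822465108933)) (array([ 535.90316752, -362.96860442,  125.99413852]), np.float64(3.4602447699000147))
top z125 [ 536.41784331 -315.14839946  125.        ]
top z125 [ 536.74916149 -365.77492602  125.        ]
scene z125 [ 532.7261067 -310.9609217  125.       ]
scene z125 [ 535.12978747 -360.8529182   125.        ]
stand [ 565.85478813 -299.13959337]
stand [ 568.24480438 -379.34703122]
stand [ 501.03176578 -379.81646779]
stand [ 497.78654925 -300.2033892 ]
rack [644.39977832 250.5995037 ]
rack [ 636.51496876 -145.03626649]
rack [ 478.89785512 -144.62656336]
rack [485.09120719 253.64018515]
red [560.68925359  81.91197342]
white [558.08971983 -66.80940537]
red [563.94944505  86.45884852]
white [559.54874655 -63.28623248]
ball [543.91500169 208.4960559 ] [542.24082604 211.56404355] (array([543.64577484, 209.84539201, 131.39104863]), np.float64(2.222950501154369))
```

```bash
cat >> h.py <<'E'
from scipy.spatial.transform import Rotation as Ro
def down(yaw):  # yaw deg = world direction of tool y ; tool z down
    a=np.radians(yaw); y=np.array([np.cos(a),np.sin(a),0]); z=np.array([0,0,-1.]); return Ro.from_matrix(np.c_[np.cross(y,z),y,z])
def go(p,yaw,frm=None):
    s=r.get_state(); P,R=(s['position'],Ro.from_rotvec(s['tool_rot'])) if frm is None else frm
    w=(R.inv()*down(yaw)).as_rotvec(); t=R.inv().apply(np.array(p)-P)/1000
    print('rot',np.round(w,4).tolist(),'travel',np.round(t,4).tolist(),'rows>=%.1f'%max(np.linalg.norm(t)/.0625,np.degrees(np.linalg.norm(w))/10.7))
    return np.array(p),down(yaw)
def st():
    s=r.get_state(); y=Ro.from_rotvec(s['tool_rot']).as_matrix(); print('t%.2f'%s['time_s'],np.round(s['position'],1),'yaw %.2f tilt %.2f'%(np.degrees(np.arctan2(y[1,1],y[0,1])),np.degrees(np.arccos(-y[2,2]))),'F',np.round(s['wrist_force'],1),'w %.1f'%s['width'],'q',np.round(s['joint_pos'],2)); return s
E
python3 - <<'E'
from h import *
st(); go((480,170,320),32); go((535.3,-338.5,220),1.8)
E
```

```text
t0.15 [210.5 588.  230.7] yaw 70.31 tilt 0.08 F [ 0.1  0.9 -0.3] w 85.2 q [-1.19  0.69 -0.19  1.57  0.16  0.9  -0.22]
rot [-0.0012, 0.0005, 0.6686] travel [-0.3946, -0.3029, -0.0889] rows>=8.1
rot [-0.0011, 0.0009, 1.1957] travel [-0.618, -0.7629, 0.0118] rows>=15.7
```

{"name": "arm_command", "arguments": {
  "delta_rot": [
    [0,0,0.05],
    [0,0,0.1],
    [0,0,0.2],
    [0,0,0.3],
    [0,0,0.4],
    [0,0,0.5],
    [0,0,0.6],
    [0,0,0.67],
    [0,0,0.75],
    [0,0,0.85],
    [0,0,0.95],
    [0,0,1.05]
  ],
  "travel": [
    [-0.045,-0.035,-0.02],
    [-0.09,-0.07,-0.05],
    [-0.135,-0.105,-0.07],
    [-0.18,-0.14,-0.09],
    [-0.225,-0.175,-0.09],
    [-0.27,-0.21,-0.09],
    [-0.315,-0.245,-0.09],
    [-0.36,-0.28,-0.09],
    [-0.395,-0.31,-0.09],
    [-0.42,-0.36,-0.09],
    [-0.445,-0.41,-0.09],
    [-0.47,-0.46,-0.09]
  ],
  "grip": [1,1,1,1,1,1,1,1,1,1,1,1]
}}

```text
time_s: 1.65
position: [498.0, -4.7, 321.2]
tool_rot: [-2.02, -2.406, -0.0]
wrist_force: [0.2, -0.8, -0.4]
width: 85.4
```

```bash
python3 - <<'E'
from h import *
st(); go((535.3,-338.5,260),1.8)
E
```

```text
t1.65 [498.   -4.7 321.2] yaw 9.97 tilt 0.01 F [ 0.2 -0.8 -0.4] w 85.4 q [-0.16  0.41  0.12  1.82 -0.06  0.91  0.15]
rot [-0.0001, -0.0002, 0.1426] travel [-0.3352, -0.0211, 0.0611] rows>=5.5
```

{"name": "arm_command", "arguments": {
  "delta_rot": [
    [0,0,0.03],
    [0,0,0.06],
    [0,0,0.09],
    [0,0,0.12],
    [0,0,0.143],
    [0,0,0.143],
    [0,0,0.143],
    [0,0,0.143]
  ],
  "travel": [
    [-0.056,-0.003,0],
    [-0.112,-0.007,0],
    [-0.168,-0.01,0.01],
    [-0.224,-0.014,0.02],
    [-0.28,-0.018,0.04],
    [-0.335,-0.021,0.061],
    [-0.335,-0.021,0.061],
    [-0.335,-0.021,0.061]
  ],
  "grip": [1,1,1,1,1,1,1,1]
}}

```text
time_s: 2.65
position: [536.4, -335.7, 259.8]
tool_rot: [-2.182, -2.258, -0.001]
wrist_force: [0.3, 0.8, -0.1]
width: 85.2
```

```bash
python3 - <<'E'
from h import *
st(); c,im=shot('wrist','w1'); print(c)
print(proj(c,(535.3,-313.5,125)),proj(c,(535.3,-363.5,125)))
E
```

```text
t2.65 [ 536.4 -335.7  259.8] yaw 1.96 tilt 0.10 F [ 0.3  0.8 -0.1] w 85.2 q [ 0.4   0.67  0.15  1.52 -0.12  0.96  0.62]
{'fx': 333.0629754233192, 'fy': 333.0629754233192, 'cx': 319.74451458765145, 'cy': 238.2568336743495, 'R': array([[ 9.99380983e-01,  3.51699670e-02, -8.50553842e-04],
       [ 3.38818226e-02, -9.55706848e-01,  2.92363544e-01],
       [ 9.46953607e-03, -2.92211385e-01, -9.56306873e-01]]), 't': array([-523.31596696, -383.76236014,  302.61336704])}
[320.36428587 203.17582405] [318.34383449 258.98476757]
```

View pics/w1.png

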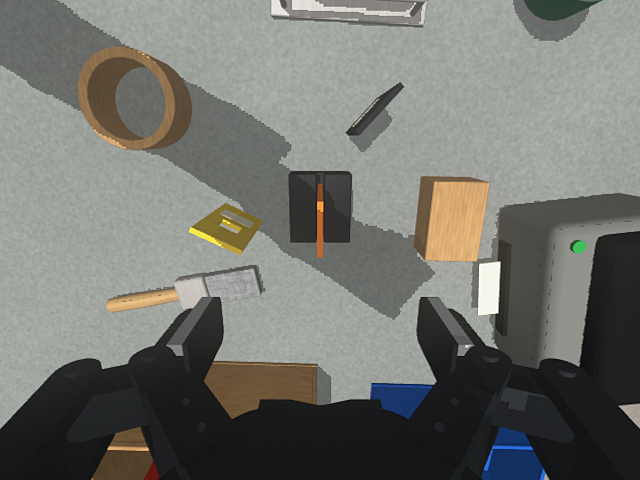

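```bash
python3 - <<'E'
from h import *
im=cv2.imread('pics/w1.png'); cv2.imwrite('pics/w1c.png',cv2.resize(im[160:270,270:370],None,fx=5.4,fy=5.4,interpolation=0))
c=r.calibration('wrist')
h=cv2.cvtColor(im,cv2.COLOR_BGR2HSV); m=cv2.inRange(h,np.array((3,130,60)),np.array((18,255,255)))
for v in range(176,264,6):
    u=np.where(m[v,300:340])[0]+300
    print(v,(u.min(),u.max(),len(u)) if len(u) else None, im[v,u.mean().astype(int)] if len(u) else '')
E
```

```text
176 None 
182 None 
188 (np.int64(318), np.int64(321), 4) [ 41  76 140]
194 (np.int64(317), np.int64(322), 6) [ 39  75 139]
200 (np.int64(317), np.int64(322), 6) [ 37  67 127]
206 (np.int64(317), np.int64(323), 7) [ 63 157 244]
212 (np.int64(317), np.int64(322), 6) [ 47 101 189]
218 (np.int64(317), np.int64(322), 6) [ 47 103 191]
224 (np.int64(317), np.int64(322), 6) [ 49 103 191]
230 (np.int64(317), np.int64(322), 6) [ 47 102 190]
236 (np.int64(317), np.int64(322), 6) [ 48 103 191]
242 (np.int64(317), np.int64(322), 6) [ 48 102 189]
248 (np.int64(317), np.int64(322), 6) [ 49 103 190]
254 (np.int64(317), np.int64(322), 6) [ 50 103 190]
260 None
```

View pics/w1c.png

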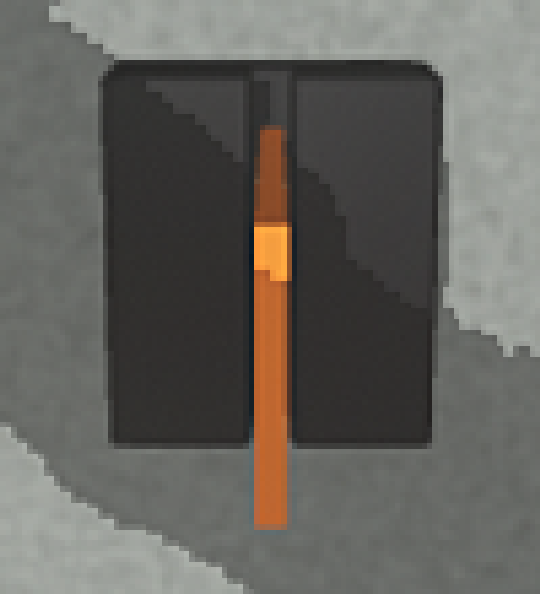

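```bash
python3 - <<'E'
from h import *
c=r.calibration('wrist')
print(plane(c,320.4,201.5,125),plane(c,320,257.8,125))
st(); go((535.8,-337.5,96),1.9)
E
```

```text
[ 535.88594571 -311.39671525  125.        ] [ 537.4103657  -361.74911286  125.        ]
t2.70 [ 536.9 -334.9  260.3] yaw 2.04 tilt 0.09 F [0.3 1.3 1.2] w 85.4 q [ 0.4   0.67  0.15  1.52 -0.12  0.96  0.62]
rot [0.0003, -0.0015, 0.0025] travel [-0.0028, -0.0012, 0.1643] rows>=2.6
```

{"name": "arm_command", "arguments": {
  "delta_rot": [
    [0,0,0],
    [0,0,0],
    [0,0,0],
    [0,0,0],
    [0,0,0],
    [0,0,0],
    [0,0,0],
    [0,0,0],
    [0,0,0],
    [0,0,0],
    [0,0,0],
    [0,0,0]
  ],
  "travel": [
    [-0.0015,0,0.05],
    [-0.0015,0,0.1],
    [-0.0015,0,0.14],
    [-0.0015,0,0.164],
    [-0.0015,0,0.164],
    [-0.0015,0,0.164],
    [-0.0015,0,0.164],
    [-0.0015,0,0.164],
    [-0.0015,0,0.164],
    [-0.0015,0,0.164],
    [-0.0015,0,0.164],
    [-0.0015,0,0.164]
  ],
  "grip": [1,1,1,1,0.5,0,0,0,0,0,0,0],
  "squeeze": 50
}}

```text
time_s: 4.2
position: [537.0, -338.3, 97.2]
tool_rot: [2.182, 2.258, 0.001]
wrist_force: [-1.5, 0.7, 6.1]
width: 4.2
```

```bash
python3 - <<'E'
from h import *
st(); c,im=shot('wrist','w2')
E
```

```text
t4.20 [ 537.  -338.3   97.2] yaw 1.94 tilt 0.08 F [-1.5  0.7  6.1] w 4.2 q [ 0.43  0.87  0.11  1.65 -0.14  0.62  0.65]
```

View pics/w2.png

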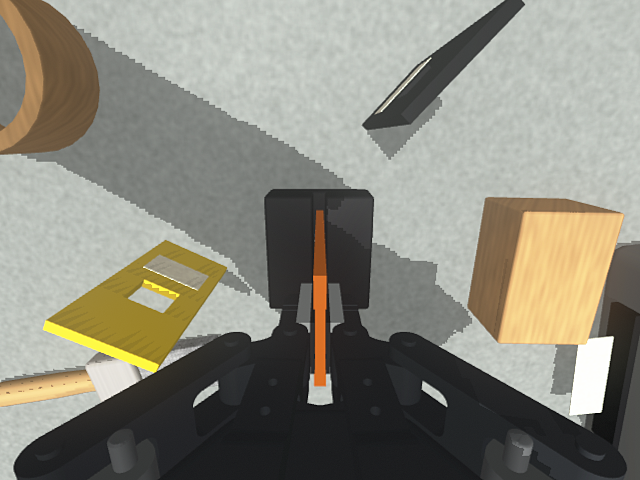

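{"name": "arm_command", "arguments": {
  "delta_rot": [
    [0,0,0],
    [0,0,0],
    [0,0,0],
    [0,0,0],
    [0,0,0.01],
    [0,0,0.02],
    [0,0,0.03],
    [0,0,0.04],
    [0,0,0.053],
    [0,0,0.053],
    [0,0,0.053],
    [0,0,0.053]
  ],
  "travel": [
    [0,0,-0.04],
    [0,0,-0.09],
    [0,0,-0.14],
    [0.03,0,-0.19],
    [0.08,0,-0.225],
    [0.14,-0.003,-0.233],
    [0.2,-0.005,-0.233],
    [0.26,-0.006,-0.233],
    [0.32,-0.007,-0.233],
    [0.38,-0.009,-0.233],
    [0.44,-0.011,-0.233],
    [0.49,-0.012,-0.233]
  ],
  "grip": [0,0,0,0,0,0,0,0,0,0,0,0]
}}

```text
time_s: 5.75
position: [507.0, 153.9, 329.2]
tool_rot: [-2.24, -2.202, -0.0]
wrist_force: [0.8, -0.7, 0.2]
width: 4.1
```

```bash
python3 - <<'E'
from h import *
st(); go((507,209.3,260),-1.1); go((507,209.3,200),-1.1)
E
```

```text
t5.75 [507.  153.9 329.2] yaw -0.99 tilt 0.04 F [ 0.8 -0.7  0.2] w 4.1 q [-0.49  0.45  0.17  1.73 -0.09  0.97 -0.3 ]
rot [-0.0003, -0.0005, 0.0019] travel [0.0554, -0.001, 0.0692] rows>=1.4
rot [-0.0003, -0.0005, 0.0019] travel [0.0553, -0.001, 0.1292] rows>=2.2
```

{"name": "arm_command", "arguments": {
  "delta_rot": [
    [0,0,0],
    [0,0,0.002],
    [0,0,0.002],
    [0,0,0.002],
    [0,0,0.002],
    [0,0,0.002]
  ],
  "travel": [
    [0.04,0,0.02],
    [0.055,-0.001,0.06],
    [0.055,-0.001,0.1],
    [0.055,-0.001,0.129],
    [0.055,-0.001,0.129],
    [0.055,-0.001,0.129]
  ],
  "grip": [0,0,0,0,0,0]
}}

```text
time_s: 6.5
position: [508.6, 206.4, 201.3]
tool_rot: [2.245, 2.197, 0.003]
wrist_force: [0.9, -0.7, 0.1]
width: 4.2
```

```bash
python3 - <<'E'
from h import *
st(); c,im=shot('wrist','w3'); ct,t=shot('top','t3'); cs,s=shot('scene','s3')
a=cv2.resize(t[200:290,190:270],None,fx=5,fy=5,interpolation=2); b=cv2.resize(s[190:290,370:450],None,fx=5,fy=5,interpolation=2)
b=b[:450]; cv2.imwrite('pics/ts3.png',np.hstack([a,b]))
print(proj(c,(543.6,209.5,130)))
E
```

```text
t6.50 [508.6 206.4 201.3] yaw -1.22 tilt 0.10 F [ 0.9 -0.7  0.1] w 4.2 q [-0.55  0.63  0.13  1.84 -0.13  0.67 -0.37]
[372.52377103 248.11005694]
```

View pics/w3.png

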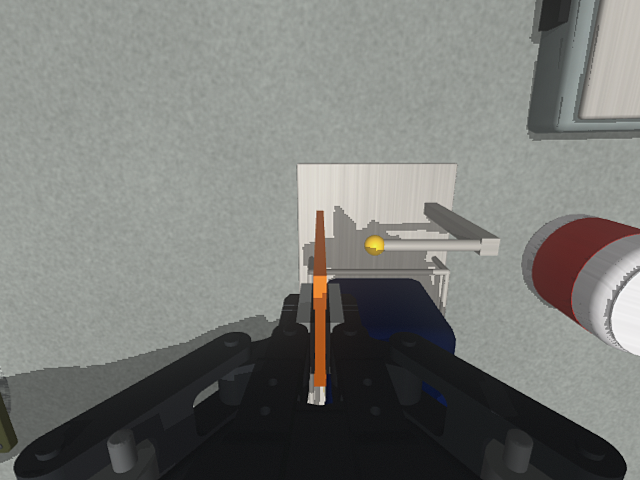

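View pics/ts3.png

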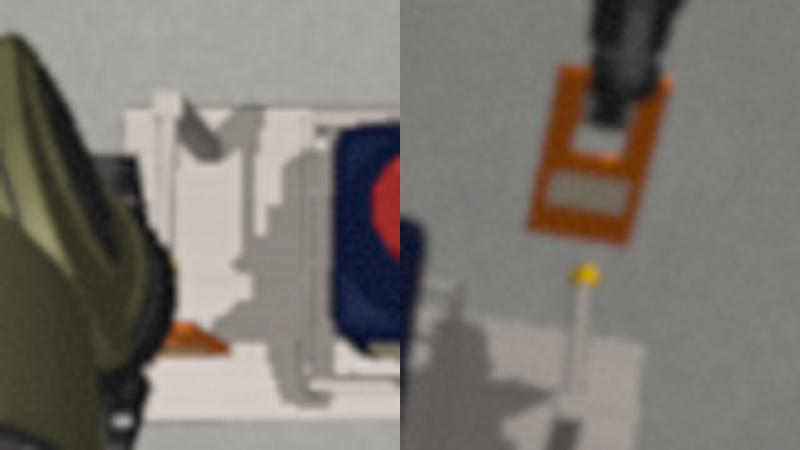

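```bash
python3 - <<'E'
from h import *
c=r.calibration('wrist');cs=r.calibration('scene'); s=st()
print('cam',-c['R'].T@c['t'])
im=cv2.imread('pics/w3.png')
for b,ce,m in blobs(im,(22,120,90),(34,255,255),20): print('ball',b,ce,plane(c,*ce,130)); 
cv2.imwrite('pics/w3c.png',cv2.resize(im[190:400,270:520],None,fx=3.2,fy=3.2,interpolation=0))
# peg direction
p=[plane(c,u,v,130) for u,v in((400,244.7),(470,245.2))]; print('peg pts',p)
P=s['position'];R=Ro.from_rotvec(s['tool_rot'])
# tag expected: hole at TCP z-17.2, yc = TCPy + 1
for yo in(-25,25):
    for z in(-87.2,27.8): print(yo,z,proj(cs,P+[0,yo+1,z]))
k=lambda u,v:(u/5+370-80,v/5+190)
print([k(*q) for q in((527,228),(558,65),(630,245),(672,78))])
E
```

```text
t6.65 [508.8 206.6 201.7] yaw -1.22 tilt 0.16 F [-0.5 -0.5 -0.4] w 4.2 q [-0.55  0.63  0.13  1.84 -0.13  0.67 -0.37]
cam [509.20775168 282.44699474 343.06436635]
ball [365 235  19  20 293] [374.38566553 244.54948805] [545.07289225 212.0598479  130.        ]
peg pts [array([562.32698478, 211.59227683, 130.        ]), array([609.54442128, 210.2498543 , 130.        ])]
-25 -87.2 [394.5770582 235.983933 ]
-25 27.8 [401.4424028  203.77597107]
25 -87.2 [415.50565074 238.91692432]
25 27.8 [424.33117721 206.81034158]
[(395.4, 235.6), (401.6, 203.0), (416.0, 239.0), (424.4, 205.6)]
```

View pics/w3c.png

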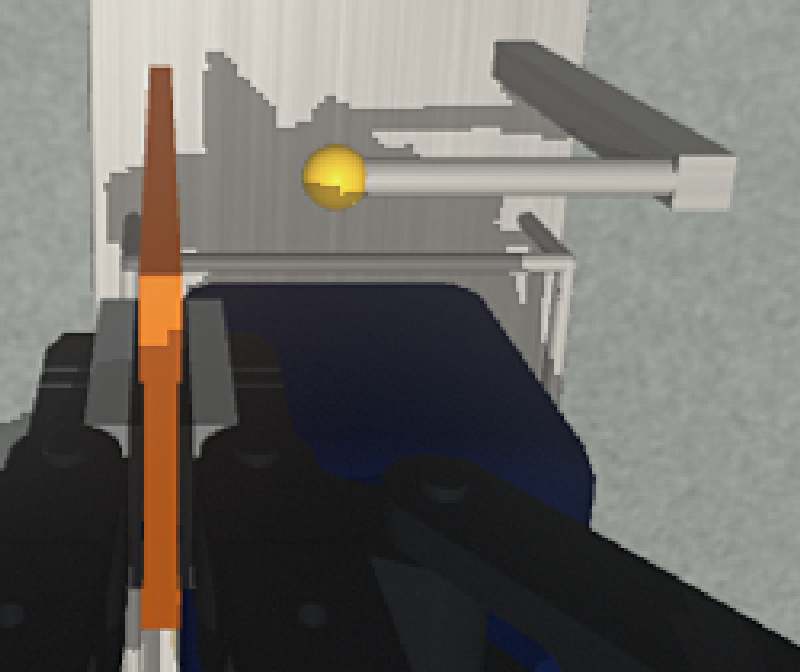

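```bash
python3 - <<'E'
from h import *
c=r.calibration('wrist'); s=r.get_state(); z=s['position'][2]
print(plane(c,320,275,z+27.8),plane(c,320,386.2,z+27.8),plane(c,320,210.6,z-87.2))
# after same offset when at tag
E
```

```text
[508.57953003 233.52514106 229.50981868] [507.5897186  183.87466118 229.50981868] [508.91556379 232.7502321  114.50981868]
```

{"name": "arm_command", "arguments": {
  "delta_rot": [
    [0,0,0],
    [0,0,0],
    [0,0,0],
    [0,0,0]
  ],
  "travel": [
    [0.0034,0,0.03],
    [0.0034,0,0.054],
    [0.0034,0,0.054],
    [0.0034,0,0.054]
  ],
  "grip": [0,0,0,0]
}}

```text
time_s: 7.15
position: [508.8, 209.9, 147.5]
tool_rot: [2.244, 2.197, 0.003]
wrist_force: [-0.1, -0.4, -0.4]
width: 3.8
```

```bash
python3 - <<'E'
from h import *
st(); c,im=shot('wrist','w4'); cs,s=shot('scene','s4')
a=cv2.resize(im[170:400,250:500],None,fx=2,fy=2,interpolation=0);b=cv2.resize(s[210:290,370:450],None,fx=5.75,fy=5.75,interpolation=2)
cv2.imwrite('pics/ts4.png',np.hstack([a,b[:460,:300]]))
for b,ce,m in blobs(im,(22,120,90),(34,255,255),20): print('ball',b,ce,plane(c,*ce,130)); 
for b,ce,m in blobs(s,(20,120,90),(34,255,255),3): print('s ball',b,ce,plane(cs,*ce,130)); 
E
```

```text
t7.15 [508.8 209.9 147.5] yaw -1.21 tilt 0.13 F [-0.1 -0.4 -0.4] w 3.8 q [-0.54  0.71  0.11  1.88 -0.14  0.55 -0.36]
ball [378 270  25  26 518] [390.2953668  283.01930502] [544.86067598 212.03919462 130.        ]
s ball [184 181  22  40 379] [194.78627968 199.50659631] [ 494.20198225 -321.70710167  130.        ]
s ball [404 243   6   4  20] [406.25 244.6 ] [541.97119722 210.23153989 130.        ]
s ball [493 265  23  20 240] [502.47916667 276.6875    ] [593.20634547 425.02792826 130.        ]
```

View pics/ts4.png

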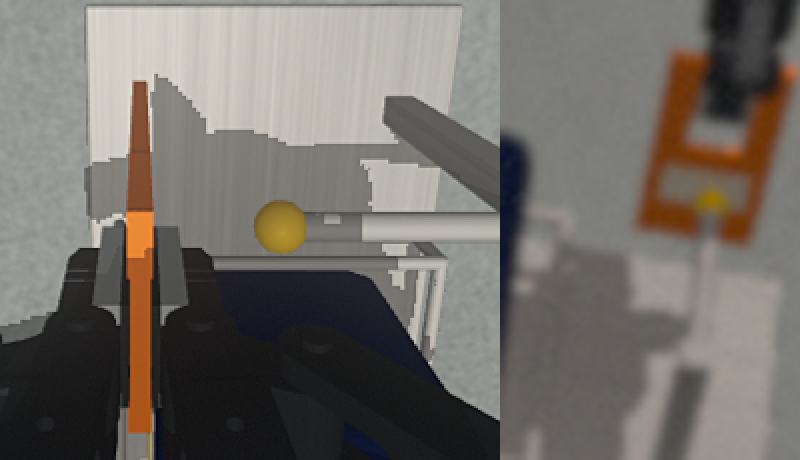

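```bash
python3 - <<'E'
from h import *
cs=r.calibration('scene')
print(proj(cs,(508.8,211.7,130.3)),proj(cs,(544,211.7,130.3)),proj(cs,(544,211.7,133)))
k=lambda u,v:(u/5.75+370-87,v/5.75+210)
print(k(713,203))
# measured tag corners, hole centre
for q in((638,227),(672,50),(750,243),(795,66)): print(k(*q))
for yo in(-25,25):
    for z in(-70,45): print(proj(cs,(508.8,211.7+yo,130.3+z)))
# hole in scene
print([k(*q) for q in((690,105),(750,155))])
E
```

```text
[407.76078812 233.60443544] [406.85026325 245.2991595 ] [407.02848215 244.59957917]
(407.0, 245.30434782608694)
(393.95652173913044, 249.47826086956522)
(399.8695652173913, 218.69565217391303)
(413.4347826086956, 252.26086956521738)
(421.2608695652174, 221.47826086956522)
[393.37617418 249.60811399]
[399.85517014 219.91361356]
[413.50808028 252.49296259]
[421.79445009 222.90402012]
[(403.0, 228.26086956521738), (413.4347826086956, 236.95652173913044)]
```

{"name": "arm_command", "arguments": {
  "delta_rot": [
    [0,0,0],
    [0,0,0],
    [0,0,0],
    [0,0,0],
    [0,0,0],
    [0,0,0]
  ],
  "travel": [
    [0.0002,0.012,0],
    [0.0002,0.024,0],
    [0.0002,0.034,0],
    [0.0002,0.042,0],
    [0.0002,0.05,0],
    [0.0002,0.05,0]
  ],
  "grip": [0,0,0,0,0,0]
}}

```text
time_s: 8.0
position: [558.6, 208.7, 146.2]
tool_rot: [2.245, 2.197, 0.001]
wrist_force: [-0.2, 0.0, -0.4]
width: 4.0
```

```bash
python3 - <<'E'
from h import *
st(); c,im=shot('wrist','w5'); cs,s=shot('scene','s5')
a=cv2.resize(im[170:400,250:500],None,fx=2,fy=2,interpolation=0);b=cv2.resize(s[210:290,370:450],None,fx=5.75,fy=5.75,interpolation=2)
cv2.imwrite('pics/ts5.png',np.hstack([a,b[:460,:300]]))
E
```

```text
t8.00 [558.6 208.7 146.2] yaw -1.23 tilt 0.03 F [-0.2  0.  -0.4] w 4.0 q [-0.5   0.76  0.11  1.74 -0.13  0.64 -0.33]
```

View pics/ts5.png

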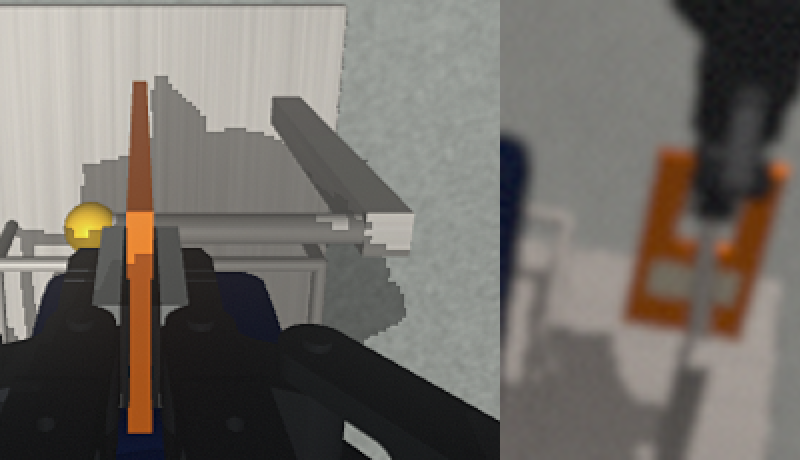

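{"name": "arm_command", "arguments": {
  "delta_rot": [
    [0,0,0],
    [0,0,0],
    [0,0,0],
    [0,0,0],
    [0,0,0],
    [0,0,0],
    [0,0,0],
    [0,0,0]
  ],
  "travel": [
    [0,0.01,0],
    [0,0.012,0.002],
    [0,0.012,0.004],
    [0,0.012,0.006],
    [0,0.012,0.007],
    [0,0.012,0.007],
    [0,0.012,0.007],
    [0,0.012,0.007]
  ],
  "grip": [0,0,0,0,0,0,0.15,0.4]
}}

```text
time_s: 9.1
position: [569.8, 208.6, 139.2]
tool_rot: [-2.244, -2.198, 0.0]
wrist_force: [-0.0, 0.2, -0.3]
width: 30.1
```

```bash
python3 - <<'E'
from h import *
st(); c,im=shot('wrist','w6'); cs,s=shot('scene','s6')
a=cv2.resize(im[170:400,250:500],None,fx=2,fy=2,interpolation=0);b=cv2.resize(s[210:290,370:450],None,fx=5.75,fy=5.75,interpolation=2)
cv2.imwrite('pics/ts6.png',np.hstack([a,b[:460,:300]]))
E
```

```text
t9.10 [569.8 208.6 139.2] yaw -1.20 tilt 0.01 F [-0.   0.2 -0.3] w 30.1 q [-0.49  0.79  0.11  1.71 -0.13  0.65 -0.33]
```

View pics/ts6.png

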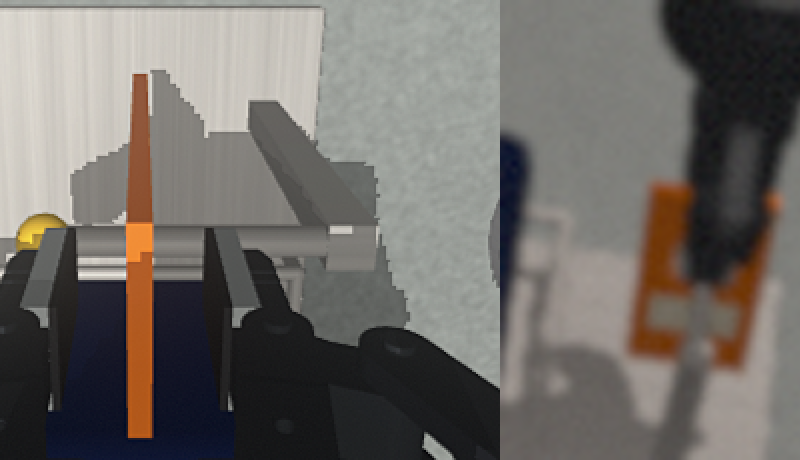

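{"name": "arm_command", "arguments": {
  "delta_rot": [
    [0,0,0],
    [0,0,0],
    [0,0,0],
    [0,0,0],
    [0,0,0],
    [0,0,0],
    [0,0,0],
    [0,0,0],
    [0,0,0],
    [0,0,0]
  ],
  "travel": [
    [0,0,-0.01],
    [0,0,-0.04],
    [0,0,-0.09],
    [0,0,-0.13],
    [-0.03,0,-0.15],
    [-0.07,-0.004,-0.15],
    [-0.11,-0.008,-0.15],
    [-0.123,-0.009,-0.15],
    [-0.123,-0.009,-0.15],
    [-0.123,-0.009,-0.15]
  ],
  "grip": [0.4,0.4,0.4,0.6,1,1,1,1,1,1]
}}

```text
time_s: 10.45
position: [558.5, 88.0, 289.3]
tool_rot: [-2.241, -2.2, -0.002]
wrist_force: [0.9, 0.6, 0.0]
width: 85.8
```

```bash
python3 - <<'E'
from h import *
st(); c,im=shot('wrist','w7'); cs,s=shot('scene','s7'); ct,t=shot('top','t7')
b=cv2.resize(s[180:310,300:450],None,fx=3,fy=3,interpolation=2)
cv2.imwrite('pics/s7c.png',b)
for b,ce,m in blobs(im,(0,150,60),(4,255,255),60): print('red',b,ce)
print(proj(c,(562.3,84.2,194)))
for b,ce,m in blobs(im,(22,120,90),(34,255,255),20): print('ball',b,ce,plane(c,*ce,130)); 
E
```

```text
t10.45 [558.5  88.  289.3] yaw -1.06 tilt 0.09 F [0.9 0.6 0. ] w 85.8 q [-0.32  0.54  0.14  1.69 -0.1   0.92 -0.16]
red [ 294  205   65   69 3476] [325.60040276 239.70598389]
[325.91632611 247.40612184]
ball [294  68  15  17 198] [301.22727273  75.72727273] [544.67352045 211.75697048 130.        ]
```

View pics/w7.png

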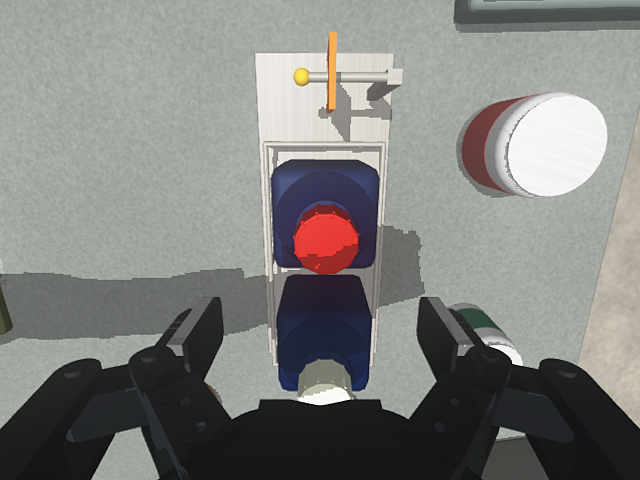

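View pics/s7c.png

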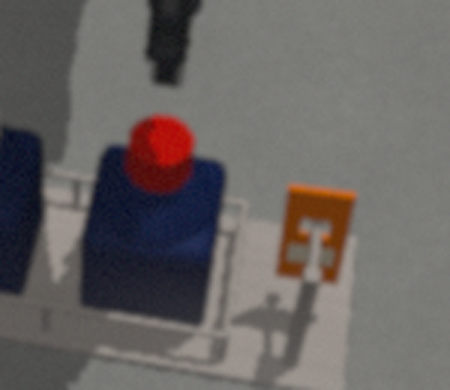

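```bash
python3 - <<'E'
from h import *
im=cv2.imread('pics/w7.png'); c=r.calibration('wrist')
cv2.imwrite('pics/w7c.png',cv2.resize(im[190:290,270:380],None,fx=6,fy=6,interpolation=0))
h=cv2.cvtColor(im,cv2.COLOR_BGR2HSV); m=((im[:,:,2]>200)&(im[:,:,1]<90)).astype(np.uint8)
cs,_=cv2.findContours(m,0,1); k=max(cs,key=cv2.contourArea); print(cv2.boundingRect(k)); e=cv2.fitEllipse(cv2.convexHull(k)); print(e,plane(c,*e[0],194))
q=cv2.approxPolyDP(cv2.convexHull(k),2,True); W=np.array([plane(c,*p[0],194)[:2] for p in q]); ce=plane(c,*e[0],194)[:2]
for w in W: d=w-ce; print(np.round(w,1),round(np.hypot(*d),1),round(np.degrees(np.arctan2(d[1],d[0])),1))
E
```

```text
(294, 214, 64, 44)
((324.2897033691406, 235.99484252929688), (44.31953811645508, 69.14227294921875), 77.48896789550781) [561.0352075   92.62751351 194.        ]
[585.2  93.7] 24.2 2.6
[584.6  86.8] 24.3 -14.0
[566.6  77.6] 16.1 -69.6
[540.9  76.4] 25.8 -141.1
[538.1  79.7] 26.4 -150.6
[538.5  90.7] 22.6 -175.1
[544.2 104.4] 20.5 145.2
[556.7 109.4] 17.3 104.5
[568.3 109.2] 18.1 66.3
[579.2 104.5] 21.7 33.1
```

View pics/w7c.png

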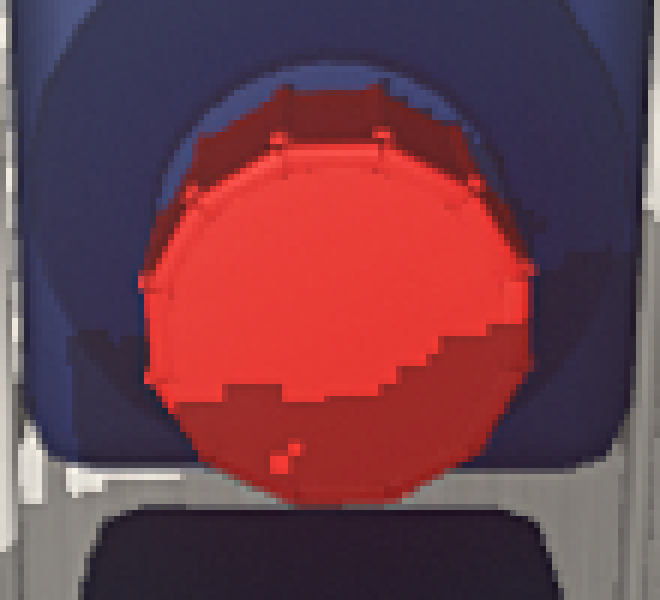

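```bash
python3 - <<'E'
from h import *
c=r.calibration('wrist')
P=np.array([plane(c,u/6+270,v/6+190,194)[:2] for u,v in((280,140),(385,500),(382,135),(298,505),(145,285),(530,365),(152,380),(530,268))])
for i in range(0,8,2): d=P[i]-P[i+1]; print((P[i]+P[i+1])/2,np.hypot(*d),np.degrees(np.arctan2(d[1],d[0]))%30)
st(); go((562,85.2,164),-1)
E
```

```text
[561.97166377  86.24294305] 48.91621613090489 14.774581505614563
[562.57408791  86.19520628] 49.440575636452905 17.140625545776686
[562.55906876  86.199694  ] 49.096476484248285 16.691372100695133
[562.64477732  86.29761143] 49.17617147947401 16.34007264061313
t10.60 [558.4  87.5 289.1] yaw -1.06 tilt 0.04 F [ 0.  -0.6  0.6] w 85.4 q [-0.32  0.54  0.15  1.69 -0.09  0.92 -0.16]
rot [-0.0002, -0.0007, -0.0011] travel [-0.0023, 0.0037, 0.1251] rows>=2.0
```

{"name": "arm_command", "arguments": {
  "delta_rot": [
    [0,0,-0.036],
    [0,0,-0.036],
    [0,0,-0.036],
    [0,0,-0.036],
    [0,0,-0.036],
    [0,0,-0.036],
    [0,0,-0.036],
    [0,0,-0.036],
    [0,0,-0.036]
  ],
  "travel": [
    [-0.0013,0.004,0.04],
    [-0.0013,0.004,0.08],
    [-0.0013,0.004,0.11],
    [-0.0013,0.004,0.125],
    [-0.0013,0.004,0.125],
    [-0.0013,0.004,0.125],
    [-0.0013,0.004,0.125],
    [-0.0013,0.004,0.125],
    [-0.0013,0.004,0.125]
  ],
  "grip": [1,1,1,1,0.8,0.4,0.2,0.2,0.2],
  "squeeze": 40
}}

```text
time_s: 11.72
position: [563.5, 84.7, 165.7]
tool_rot: [2.204, 2.237, 0.004]
wrist_force: [0.1, -0.3, 6.1]
width: 46.8
```

```bash
python3 - <<'E'
from h import *
s=st(); print(s['torque'],s['joint_efforts'][6]); shot('wrist','w8'); 
E
```

```text
t11.72 [563.5  84.7 165.7] yaw 0.86 tilt 0.18 F [ 0.1 -0.3  6.1] w 46.8 q [-0.29  0.7   0.1   1.81 -0.11  0.63 -0.11]
[0.02549704 0.09151953 0.06865794] -0.0006342697997752111
```

View pics/w8.png

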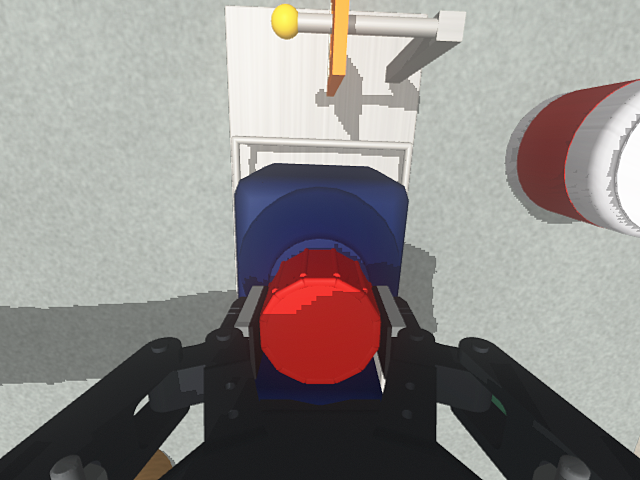

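{"name": "arm_command", "arguments": {
  "delta_rot": [
    [0,0,-0.06],
    [0,0,-0.12],
    [0,0,-0.18],
    [0,0,-0.22]
  ],
  "travel": [
    [0,0,0],
    [0,0,0],
    [0,0,0],
    [0,0,0]
  ],
  "grip": [0.2,0.2,0.2,0.2]
}}

```text
time_s: 12.28
position: [563.6, 84.5, 165.6]
tool_rot: [1.951, 2.461, 0.005]
wrist_force: [-0.4, 1.3, 5.0]
width: 47.3
```

```bash
python3 - <<'E'
from h import *
s=st(); print(s['torque'],s['joint_efforts'][6])
E
```

```text
t12.28 [563.6  84.5 165.6] yaw 13.18 tilt 0.20 F [-0.4  1.3  5. ] w 47.3 q [-0.25  0.7   0.04  1.81 -0.04  0.63  0.04]
[ 0.41334841  0.06507968 -1.41792115] 1.2123861908912659
```

{"name": "arm_command", "arguments": {
  "delta_rot": [
    [0,0,0.08],
    [0,0,0.16],
    [0,0,0.24],
    [0,0,0.32],
    [0,0,0.42],
    [0,0,0.52]
  ],
  "travel": [
    [0,0,0],
    [0,0,0],
    [0,0,0],
    [0,0,0],
    [0,0,0],
    [0,0,0]
  ],
  "grip": [0.2,0.2,0.2,0.2,0.2,0.2]
}}

```text
time_s: 13.02
position: [563.8, 83.9, 165.6]
tool_rot: [2.516, 1.877, 0.004]
wrist_force: [0.5, -0.9, 5.8]
width: 47.1
```

```bash
python3 - <<'E'
from h import *
s=st(); print(s['torque'],s['joint_efforts'][6]); shot('wrist','w9')
E
```

```text
t13.03 [563.8  83.9 165.6] yaw -16.55 tilt 0.20 F [ 0.5 -0.9  5.8] w 47.1 q [-0.34  0.71  0.19  1.82 -0.21  0.63 -0.32]
[-0.26678153 -0.11473046  0.01760874] 0.5483547225594521
```

View pics/w9.png

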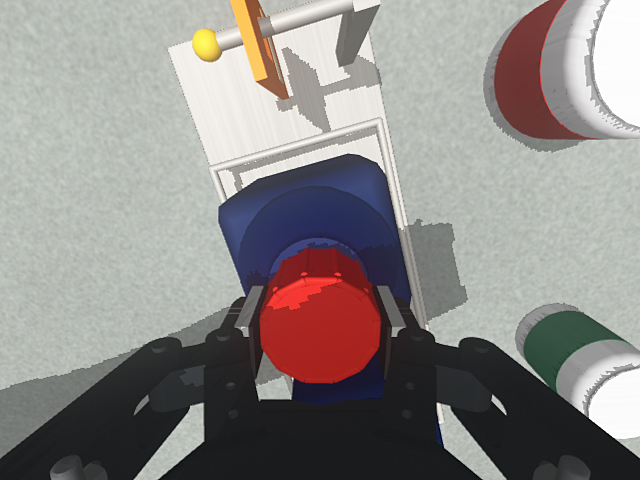

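{"name": "arm_command", "arguments": {
  "delta_rot": [
    [0,0,0.1],
    [0,0,0.2],
    [0,0,0.3],
    [0,0,0.4],
    [0,0,0.5],
    [0,0,0.6],
    [0,0,0.7],
    [0,0,0.8],
    [0,0,0.9],
    [0,0,1.0],
    [0,0,1.1],
    [0,0,1.18]
  ],
  "travel": [
    [0,0,0],
    [0,0,0],
    [0,0,0],
    [0,0,0],
    [0,0,0],
    [0,0,0],
    [0,0,0],
    [0,0,0],
    [0,0,0],
    [0,0,0],
    [0,0,0],
    [0,0,0]
  ],
  "grip": [0.2,0.2,0.2,0.2,0.2,0.2,0.2,0.2,0.2,0.2,0.2,0.2]
}}

```text
time_s: 14.58
position: [563.2, 83.7, 165.6]
tool_rot: [3.137, 0.161, 0.004]
wrist_force: [-1.3, -1.7, 6.7]
width: 47.5
```

```bash
python3 - <<'E'
from h import *
s=st(); print(s['torque'],s['joint_efforts'][6]); shot('wrist','w10')
E
```

```text
t14.57 [563.2  83.7 165.6] yaw -84.12 tilt 0.15 F [-1.3 -1.7  6.7] w 47.5 q [-0.53  0.77  0.53  1.83 -0.57  0.7  -1.14]
[-0.29231824  0.18341435  0.02238213] 0.40149684995412827
```

View pics/w10.png

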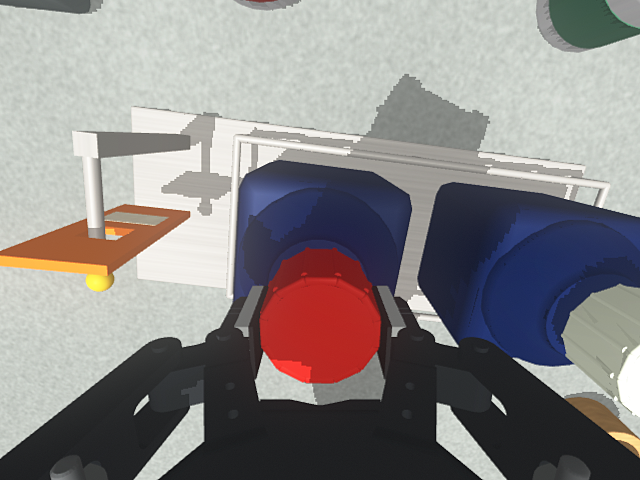

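{"name": "arm_command", "arguments": {
  "delta_rot": [
    [0,0,0],
    [0,0,0],
    [0,0,0],
    [0,0,0]
  ],
  "travel": [
    [0,0,-0.002],
    [0,0,-0.004],
    [0,0,-0.008],
    [0,0,-0.012]
  ],
  "grip": [0.2,0.2,0.2,0.2]
}}

```text
time_s: 15.12
position: [562.2, 84.5, 176.5]
tool_rot: [-3.137, -0.166, 0.0]
wrist_force: [-0.3, 0.6, -1.0]
width: 47.0
```

```bash
python3 - <<'E'
from h import *
s=st(); print(s['torque'],s['joint_efforts'][6]); shot('wrist','w11'); a=cv2.imread('pics/w10.png'); b=cv2.imread('pics/w11.png'); cv2.imwrite('pics/w11c.png',np.hstack([a[150:480,150:500],b[150:480,150:500]]))
E
```

```text
t15.12 [562.2  84.5 176.5] yaw -83.93 tilt 0.02 F [-0.3  0.6 -1. ] w 47.0 q [-0.54  0.75  0.54  1.82 -0.56  0.73 -1.15]
[-0.02341993 -0.0409698  -0.03187364] 0.03221176564693451
```

View pics/w11c.png

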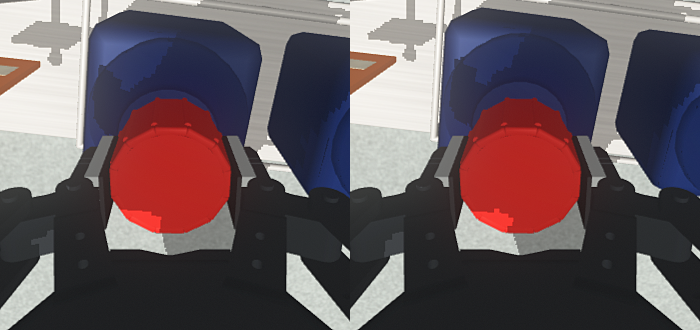

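{"name": "arm_command", "arguments": {
  "delta_rot": [
    [0,0,0],
    [0,0,0],
    [0,0,0],
    [0,0,0],
    [0,0,0],
    [0,0,0],
    [0,0,0],
    [0,0,0],
    [0,0,0],
    [0,0,0]
  ],
  "travel": [
    [0,0,-0.01],
    [0,0,-0.025],
    [0,0,-0.04],
    [0,0,-0.055],
    [0,0,-0.07],
    [0,0,-0.08],
    [0,0,-0.08],
    [0,0,-0.08],
    [0,0,-0.08],
    [0,0,-0.08]
  ],
  "grip": [0.2,0.2,0.2,0.2,0.2,0.2,0.2,0.2,0.2,0.2]
}}

```text
time_s: 16.42
position: [562.1, 84.4, 255.9]
tool_rot: [3.137, 0.166, -0.001]
wrist_force: [0.6, -0.4, -0.4]
width: 47.2
```

```bash
python3 - <<'E'
from h import *
s=st(); c,w=shot('wrist','w12'); cs,sc=shot('scene','s12'); ct,t=shot('top','t12'); 
cv2.imwrite('pics/f12.png',np.hstack([cv2.resize(sc[140:310,250:440],None,fx=2,fy=2),cv2.resize(w,(400,300))[0:300].copy() if 0 else cv2.copyMakeBorder(cv2.resize(w,(400,300)),0,40,0,0,0)]))
E
```

```text
t16.43 [562.1  84.4 255.9] yaw -83.94 tilt 0.04 F [ 0.6 -0.4 -0.4] w 47.2 q [-0.59  0.66  0.63  1.73 -0.47  0.91 -1.22]
```

View pics/f12.png

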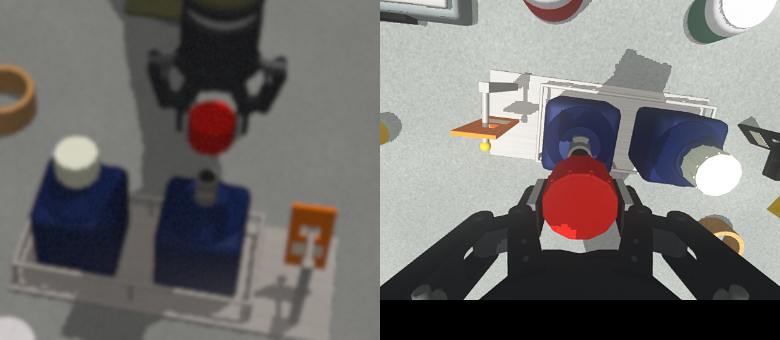

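```bash
python3 - <<'E'
from h import *
print(r.job_done())
E
```

```text
the job is handed in; nothing more can be done
None
```

I hung the orange tag by its hole on the rack's peg and let go of it. I then unscrewed the red cap and handed the job in holding it in the gripper at about 16.5 s of the 72 s. No verdict is reported at hand-in.

- **Finding the thread direction:** Turned anticlockwise (seen from above), the cap stopped after about 12° with 1.4 N m of resistance. I reversed and turned it clockwise with almost no torque, to about 84° from its start.
- **Lifting:** The first 11 mm of lift met no resistance beyond about 1 N, roughly the weight of the cap, so it was free of the thread.
- **Last checks:** The final scene and wrist pictures show the jug neck bare and the red cap in the gripper, about 90 mm above its seat. The finger opening reads 47 mm, about 1 mm under the cap's 48 mm width. The tag hangs upright on the peg, and the white cap looks untouched in its place. I judged the tag, the white cap and the bystanders by eye in those pictures and did not measure them.
- **Disagreements:** The cameras differed by about 3 mm on where the peg's ball end and the red cap were (top view against scene and wrist views). I used the wrist camera for the moves, and the tag went onto the peg with no measurable force.

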